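# Draw the riser's end panel tight with its cam lock

## Task

Finish the wooden flat-pack riser: push its loose end panel towards the board until the bolt head stops in the cam, then turn the cam clockwise with the T-handled driver until the panel is drawn up tight against the board. Then hang the driver back on its hanger with its handle bar across both rails, let go, and leave everything else where it stands.

Things in the scene. Friction and masses are not known exactly. Their poses are not given: they have to be found in the camera images.
- board: Upside-down wooden riser, fixed. Board 110 (own x) x 150 (y) x 44 high, cam in a 64 dia pocket. Origin: on the worktop under the cam's axis, z up; board spans x -55 to 55, y -105 to 45, joining edge at y = +45. At y -123 to -105 the other end panel (130 wide, 85 high) is already fitted.
- panel (a joint): Loose wooden end panel, 130 (board's x) x 18 x 85 high, on dowels along the board's y. Value = gap to the joining edge in m: 0 flush, 0.040 most; starts 0.022 to 0.038. Friction 2.5 N, stays where left. Its bolt points at the cam: pushed in with the cam at its start, the head (12 dia) stops in the cam at a gap of about 5 mm; only turning the cam closes the rest.
- panel_face (a point): Centre of the sliding panel's outer face, 60 mm above the worktop (panel top at 85). The face's outward normal is the board's +y; push it towards the board's -y.
- cam (a joint): Steel cam-lock disc, 60 dia, flush with the board's top (44 mm up), vertical axis. Value in rad, positive = clockwise from above, stop at 1.5. Starts 0 to 0.3, its mouth (small dark dot near the rim) facing the panel. From about 0.5 it hooks behind the bolt head and pulls; from 1.25 on the panel is tight. Friction 0.06 N m; stays where left.
- cam_slot (a point): Centre of the mouth of the straight slot across the cam's top face, on the cam's axis, 44 mm up. Own y runs along the slot: 33 long x 7.5 wide x 11 deep. It turns with the cam; at cam value 0 the slot points 0.7 rad anticlockwise (from above) of the board's y.
- driver: Loose T-handled flat-blade driver, 160 g, blade down. Origin: middle of the blade's tip; z up the shaft; y along the handle bar and the blade's width. Blade 26 wide x 4 thick (2.6 at the tip) x 22 long, shaft 11 dia, bar 120 (y) x 14 (x) x 16 high, its centre 112 above the tip. Hangs by the bar on the hanger's rails; grip the bar across its 14 mm in the middle.
- hanger: Tool hanger, fixed: foot 100 x 110 x 8, two level steel rails of 8 dia along own x at y = -40 and +40, tops 127 above the worktop, 72 long, with upturned ends (140 high). Origin: centre of the foot's underside, z up. The driver hangs with its bar along the hanger's y and its tip 23 mm above the worktop.
- pills_d: Bystander: small amber pill bottle with white cap, 38 dia x 66 high, standing on the board between the cam and the fitted end panel. Origin at the centre of its underside (sizes in mm).
- pills_g: Bystander: low wide white pill bottle, 58 dia x 74 high, beside the board. Origin at the centre of its underside (sizes in mm).
- pills_a: Bystander: white pill bottle with white cap, 53 dia x 98 high, beside the hanger. Origin at the centre of its underside (sizes in mm).
- pills_j: Bystander: small white pill bottle, 42 dia x 69 high, beside the hanger. Origin at the centre of its underside (sizes in mm).
- can_2: Bystander: drinks can, 66 dia x 115 high, in front of the toaster, fixed. Origin at the centre of its underside (sizes in mm).
There are look-alikes about, which are no part of the job. What is shaped like the hanger but yellow is not meant.

How it is judged:
By the outcome, as a careful person would: the job done as asked, in the order asked, and still so for the second after the job is handed in, with the robot touching nothing.
It also fails if it takes over 64 s, if anything falls off the work surface, if the arm or the gripper's body presses on something with over 40 N, if the wrist force passes 120 N, or if a joint passes its speed limit or range.

## Robot

A 7-joint arm with a two-finger parallel gripper is mounted at the origin on a cart in front of the work surface, level with it; the furniture and walls round the work are solid. World frame = base frame: x ahead of the robot, y to its left, z up, the work surface at z = 0. Lengths are in m, angles in rad, forces in N, time in s.
With the tool pointing down it reaches from about 0.425 to 0.875 m from the base axis. Payload 4.7 kg.
Tool frame: the origin (TCP) lies at the very end of the fingers, on their centre line; the grasp point (between the pads) lies 19 mm behind it; x points along the fingers, z is the direction in which the jaws open and shut, and the axes are right-handed (so a half turn about x gives the same grasp; the last joint's range is limited). The gripper opens to 87 mm and grips with 3 to 60 N. Pads are 19 mm wide; open, the fingers measure 117 mm over their backs; the gripper's body (75 mm by 190 mm) begins 51 mm behind the grasp point.
Start: joints at [-1.168, 0.321, -0.07, 1.45, 0.023, 1.371, -0.057], TCP at [0.246, 0.601, 0.223] pointing down, gripper open.
Joint ranges: [-2.86, 2.86], [-0.3, 2.09], [-1.38, 1.24], [0.06, 2.45], [-1.56, 4.7], [0.09, 2.05], [-2.69, 2.69]. Speed limits (rad/s): [2.57, 2.57, 3.14, 3.14, 3.14, 3.14, 3.14].

## Interface

Orientations are given as a rotation vector (axis times angle).
In Python, from bench import telemetry, viewer, workorder gives the robot as it stands.
- The arm moves only by the shell command python3 -m creep 'ROWS' [FORCE]. ROWS is JSON, a list of rows, each an object of numbers: "fingers": the opening, from 0 (shut) to 1 (fully open); "x", "y", "z": the shift along the tool's x, y, z in units of 40 mm (1.0 is 40 mm); "twist": the turn about the tool's x in units of 5 degrees (1.0 is 5 degrees). In form: [{"fingers": .., "x": .., "y": .., "z": .., "twist": ..}, ...]. A call has 1 to 20 rows; each row is the pose to reach, as a shift and turn from the pose commanded when the call began, along the tool's axes at that moment; what a row does not reach only later rows make up. A row lasts 1/12 s, in which the tool goes at most 41.7 mm and 7.16 degrees, less where a joint would pass 70% of its speed; a pose out of reach is approached as far as the arm can. A call with a gripper value outside its range is refused whole. The fingers move at their own pace and stop on an object; FORCE is the grip in N (left out, the last holds). Time passes only in rows, so rows that repeat a pose let the fingers close. It gives the time, the measured TCP pose, the force and the opening at its end, in the units of the state.
- telemetry.get_state(): the state, without advancing time (a new reading comes with each control period).
- viewer.get_image(name): name is "scene" or "top"; returns a dict with "pixels" (420x560x3 uint8, red, green, blue), "z_map" (420x560 float32, m along the optical axis (not along the pixel's ray), 0 where there is no reading), "K" (3x3 intrinsics, pixels), "xyz" and "attitude" of the camera in the world. Camera axes: x right, y up, looking along -z (the intrinsics and any distortion apply to the point x, -y, -z); pixel columns grow to the right and rows downward; lengths in m; the calibration is good to about 2 mm. A picture is of the moment at which its call begins.
- workorder.close_job(): hands the job in, once; it reports no verdict.
The state is a dict: "time": time; "joint_positions": joint angles; "qd": joint speeds; "joint_torque": joint torques, N m; "position": TCP position; "tool_rot": TCP orientation; "ft_force": force on the tool from outside, world axes, zero at the start; "torque": the same for the moment, N m; "grip_width": opening from 0.0 (shut) to 1.0 (fully open).
Only numpy, scipy, OpenCV 4.12 (cv2) and the standard library are available. Lean on these libraries where they do the work, as an engineer would, in place of code of your own. Each camera call takes 0.05 s, during which the arm holds its last target.

## Working session

There is one attempt and no reset: what is moved stays moved. The work goes in short steps, Python scripts to look and compute and a shell command to move; the robot and the scene stay as the last step left them, time stands still between calls to the robot, and variables do not carry over. Pictures are saved under pics/ and viewed, and the job is handed in when it is done.

```bash
ls; mkdir -p pics
python3 - <<'E'
from bench import telemetry, viewer
import cv2,numpy as np
print(telemetry.get_state())
for n in ("scene","top"):
    d=viewer.get_image(n); cv2.imwrite(f"pics/{n}0.png",d["pixels"][:,:,::-1]); np.savez(f"{n}0.npz",**d)
    print(n,d["K"],d["xyz"],d["attitude"],[k for k in d])
E
```

```text
pics
{'time': 0.0, 'joint_positions': array([-1.1679058 ,  0.32184901, -0.07006451,  1.451664  ,  0.02259897,
        1.37081274, -0.05688469]), 'qd': array([ 3.29137899e-04,  1.28549950e-03, -2.03733103e-03,  1.31357219e-03,
       -1.42057450e-03, -4.33084761e-04,  8.42260054e-05]), 'joint_torque': array([-9.02982538e-04, -4.91270900e+01, -4.04385868e-01, -3.12528098e+01,
       -6.38859300e-02,  4.36129177e-02,  1.76507710e-04]), 'position': array([0.24624235, 0.60095117, 0.22145   ]), 'tool_rot': array([-0.91940996,  1.36999753,  0.91748267]), 'ft_force': array([-0.46766285, -0.25984982,  0.51772758]), 'torque': array([-0.02677573, -0.0502701 , -0.0701657 ]), 'grip_width': 0.9996927400286597}
scene [[457.24430337   0.         272.93307273]
 [  0.         457.24430337 207.02972624]
 [  0.           0.           1.        ]] [ 0.07132011 -0.83918397  0.75603229] [ 0.88343817 -0.2173598  -0.44348367] ['pixels', 'z_map', 'K', 'xyz', 'attitude']
top [[404.5627765    0.         280.38064541]
 [  0.         404.5627765  215.2086797 ]
 [  0.           0.           1.        ]] [ 0.35885714 -0.03928861  1.06581684] [ 0.10356584 -0.09324143 -1.54160637] ['pixels', 'z_map', 'K', 'xyz', 'attitude']
```

View pics/scene0.png

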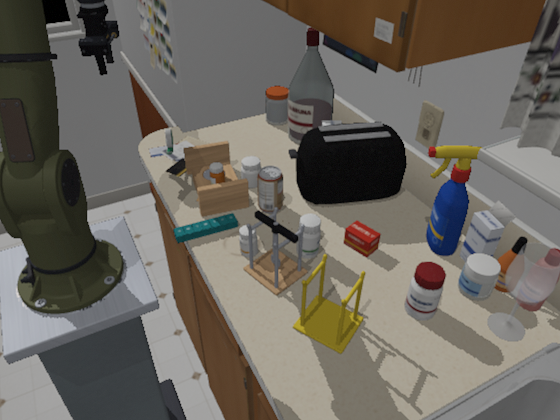

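View pics/top0.png

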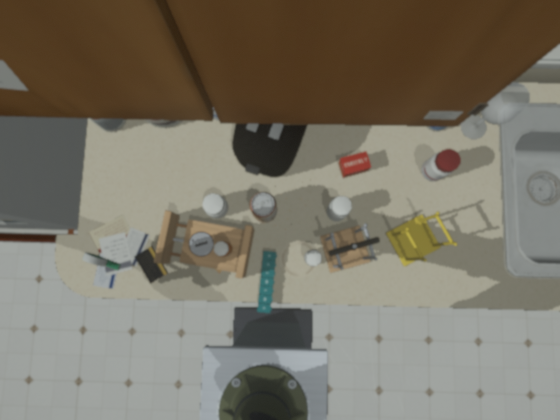

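```bash
cat > h.py <<'E'
import numpy as np,cv2
from scipy.spatial.transform import Rotation as R
def load(f): return dict(np.load(f))
def cloud(d):
    K=d["K"];z=d["z_map"];v,u=np.mgrid[0:z.shape[0],0:z.shape[1]]
    p=np.stack([(u-K[0,2])/K[0,0]*z,-(v-K[1,2])/K[1,1]*z,-z],-1)
    w=p@R.from_rotvec(d["attitude"]).as_matrix().T+d["xyz"]; w[z<=0]=np.nan
    return w
def proj(d,P):
    p=(np.atleast_2d(P)-d["xyz"])@R.from_rotvec(d["attitude"]).as_matrix()
    K=d["K"];return np.stack([K[0,0]*p[:,0]/-p[:,2]+K[0,2],K[1,1]*-p[:,1]/-p[:,2]+K[1,2]],-1)
def ray(d,u,v,z):
    K=d["K"];r=np.array([(u-K[0,2])/K[0,0],-(v-K[1,2])/K[1,1],-1])@R.from_rotvec(d["attitude"]).as_matrix().T
    return d["xyz"]+r*(z-d["xyz"][2])/r[2]
def crop(d,x0,y0,x1,y1,s,f):
    im=cv2.resize(d["pixels"][y0:y1,x0:x1,::-1],None,fx=s,fy=s,interpolation=cv2.INTER_CUBIC);cv2.imwrite(f,im)
def snap(n,tag):
    from bench import viewer
    d=viewer.get_image(n);np.savez(f"{n}{tag}.npz",**d);return d
E
python3 - <<'E'
from h import *
d=load("top0.npz");crop(d,145,195,265,285,6,"pics/t_board.png");crop(d,300,180,400,280,6,"pics/t_hang.png")
w=cloud(d)
for n,(u,v) in dict(cam=(200,243),board=(190,265),panel=(166,238),fixp=(245,250),counter=(290,230),hangbar=(352,244),pd=(222,248),pg=(214,205),can=(263,204),pa=(340,207),pj=(314,258),teal=(266,285),cab=(350,100)).items(): print(n,w[v,u].round(4))
s=load("scene0.npz");crop(s,180,130,290,230,7,"pics/s_board.png");crop(s,225,200,335,300,6,"pics/s_hang.png")
E
```

```text
cam [0.4122 0.1719 0.036 ]
board [ 0.3559  0.2026 -0.0006]
panel [0.4196 0.2454 0.0843]
fixp [0.3956 0.0519 0.0875]
counter [ 0.4549 -0.0569 -0.0014]
hangbar [ 0.4137 -0.1962  0.1443]
pd [0.3979 0.1039 0.1121]
pg [0.5052 0.1343 0.0743]
can [0.505  0.0108 0.1133]
pa [ 0.5049 -0.1746  0.0982]
pj [ 0.3813 -0.1158  0.0736]
teal [0.3109 0.001  0.0254]
cab [ 0.5757 -0.1214  0.5627]
```

View pics/t_board.png

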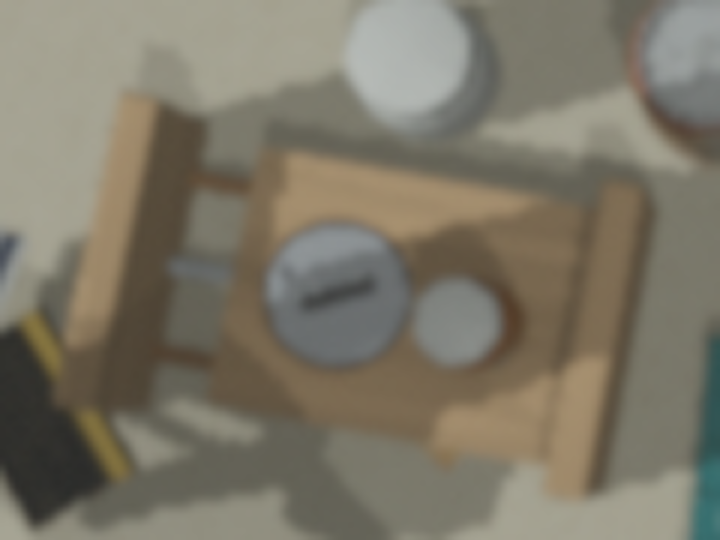

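View pics/t_hang.png

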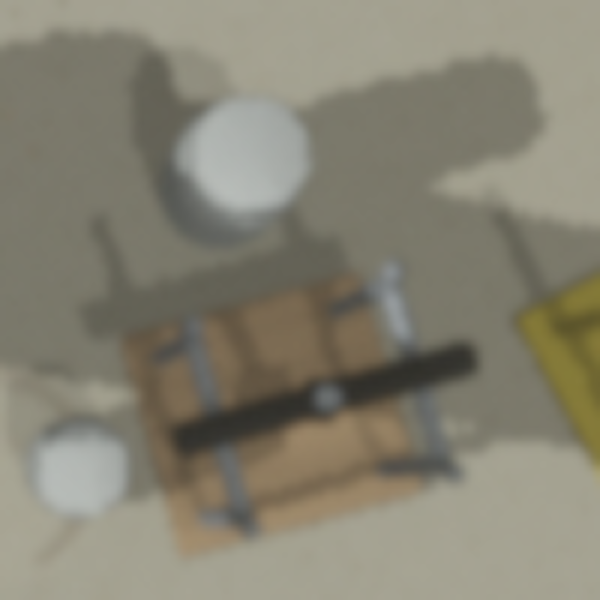

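View pics/s_board.png

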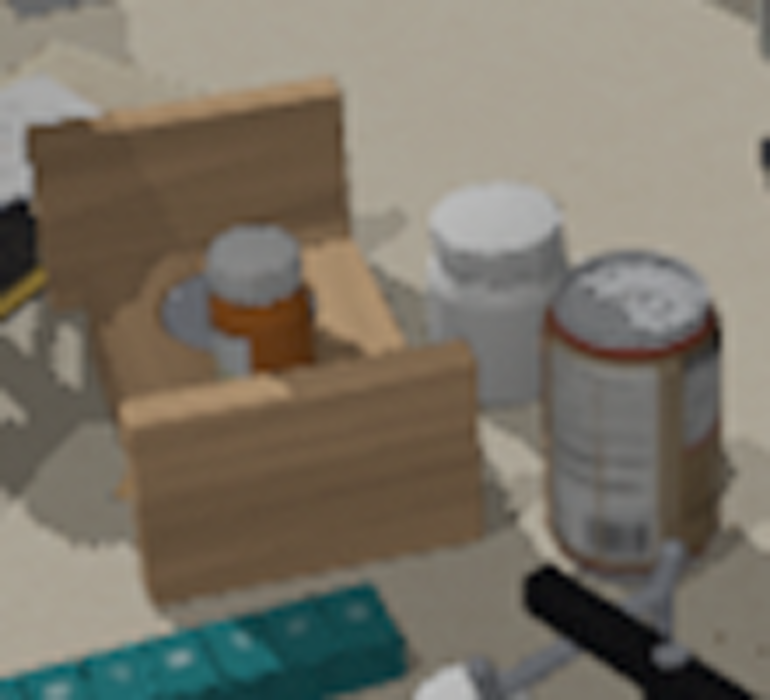

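View pics/s_hang.png

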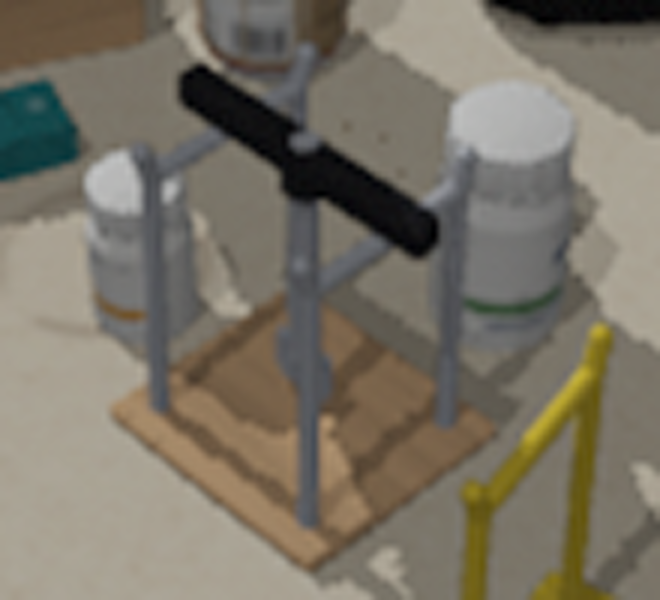

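Run:
```python
from h import *
d=load("top0.npz")
def c(x,y,x0,y0,s,z): return ray(d,(x+.5)/s-.5+x0,(y+.5)/s-.5+y0,z)
B=lambda x,y,z:c(x,y,145,195,6,z)
H=lambda x,y,z:c(x,y,300,180,6,z)
for n,p in dict(cam=B(338,294,.044),slotA=B(303,302,.044),slotB=B(375,283,.044),dot=B(290,270,.044),jfar=B(284,150,.044),jnear=B(222,398,.044),
  f1=B(605,181,.085),f2=B(650,195,.085),f3=B(590,497,.085),f4=B(545,490,.085),p1=B(122,95,.085),p2=B(160,100,.085),p3=B(57,398,.085),p4=B(100,405,.085),
  ba=H(174,440,.143),bb=H(476,358,.143),bc=H(327,398,.143),footA=H(122,345,.008),footB=H(183,556,.008),e1=H(190,325,.14),e2=H(250,525,.14),e3=H(392,270,.14),e4=H(458,470,.14)).items(): print(n,p.round(4))
rv=[-0.91940996,  1.36999753,  0.91748267]
print(R.from_rotvec(rv).as_matrix().round(3))
w=cloud(d)
m=(abs(w[...,2]-.139)<.02)&(abs(w[...,0]-.414)<.1)&(abs(w[...,1]+.196)<.09)
print(m.sum())
g=w[195:285,145:265].reshape(-1,3)
for lo,hi in((.036,.052),(.078,.092)):
    q=g[(g[:,2]>lo)&(g[:,2]<hi)];print(len(q),q[:,2].mean(),q.min(0),q.max(0))
```

```text
cam [0.4104 0.1679 0.044 ]
slotA [0.4066 0.1825 0.044 ]
slotB [0.4154 0.1526 0.044 ]
dot [0.4199 0.1887 0.044 ]
jfar [0.4707 0.194  0.044 ]
jnear [0.3656 0.2143 0.044 ]
f1 [0.4571 0.0534 0.085 ]
f2 [0.4518 0.035  0.085 ]
f3 [0.3301 0.0546 0.085 ]
f4 [0.3323 0.0727 0.085 ]
p1 [0.4871 0.2521 0.085 ]
p2 [0.4854 0.2364 0.085 ]
p3 [0.3635 0.2705 0.085 ]
p4 [0.3612 0.253  0.085 ]
ba [ 0.3921 -0.1434  0.143 ]
bb [ 0.4262 -0.2576  0.143 ]
bc [ 0.4095 -0.2012  0.143 ]
footA [ 0.4376 -0.1355  0.008 ]
footB [ 0.3472 -0.1631  0.008 ]
e1 [ 0.4361 -0.1493  0.14  ]
e2 [ 0.3609 -0.1728  0.14  ]
e3 [ 0.4593 -0.2263  0.14  ]
e4 [ 0.3838 -0.2514  0.14  ]
[[-0.001 -0.925  0.379]
 [-0.002  0.379  0.925]
 [-1.    -0.    -0.002]]
556
2406 0.044656029168646375 [0.32996163 0.01037307 0.03600709] [0.53250724 0.25644196 0.05199652]
868 0.08525835889098261 [0.32835713 0.00836719 0.07804158] [0.52451804 0.27158717 0.09189825]
```

```bash
cat > ov.py <<'E'
from h import *
def T(x,y,yaw,P): 
    P=np.array(P,float);c,s=np.cos(yaw),np.sin(yaw)
    return np.stack([x+c*P[:,0]-s*P[:,1],y+s*P[:,0]+c*P[:,1],P[:,2]],-1)
def draw(d,items,x0,y0,x1,y1,s,f):
    im=cv2.resize(d["pixels"][y0:y1,x0:x1,::-1],None,fx=s,fy=s,interpolation=cv2.INTER_CUBIC)
    for P,col in items:
        q=((proj(d,P)-[x0,y0]+.5)*s-.5)
        cv2.polylines(im,[np.round(q).astype(int)],True,col,1)
    cv2.imwrite(f,im)
def rect(a,b,c,e,z): return [(a,c,z),(b,c,z),(b,e,z),(a,e,z)]
def board(x,y,yaw,gap,cam):
    t=np.linspace(0,6.28,40);L=[]
    L.append((T(x,y,yaw,rect(-.055,.055,-.105,.045,.044)),(0,255,0)))
    L.append((T(x,y,yaw,rect(-.065,.065,-.123,-.105,.085)),(255,0,0)))
    L.append((T(x,y,yaw,rect(-.065,.065,.045+gap,.063+gap,.085)),(0,0,255)))
    L.append((T(x,y,yaw,np.c_[.03*np.cos(t),.03*np.sin(t),t*0+.044]),(255,255,0)))
    L.append((T(x,y,yaw+.7-cam,rect(-.00375,.00375,-.0165,.0165,.044)),(0,255,255)))
    return L
def hang(x,y,yaw):
    L=[]
    for s in(-.04,.04): L.append((T(x,y,yaw,[(-.036,s,.127),(.036,s,.127)]),(0,255,0)))
    L.append((T(x,y,yaw,rect(-.05,.05,-.055,.055,.008)),(255,255,0)))
    return L
def drv(x,y,yaw,tip):
    return [(T(x,y,yaw,rect(-.007,.007,-.06,.06,tip+.12)),(0,0,255)),(T(x,y,yaw,[(0,0,tip),(0,0,tip+.12)]),(255,0,255)),(T(x,y,yaw,[(0,-.013,tip),(0,.013,tip)]),(255,0,255))]
E
python3 - <<'E'
from ov import *
t=load("top0.npz");s=load("scene0.npz")
b=board(.4104,.1679,-.155,.032,.26);h=hang(.410,-.200,.30)+drv(.4093,-.2008,.29,.023)
draw(t,b,145,195,265,285,6,"pics/o1.png");draw(s,b,180,130,290,230,7,"pics/o2.png")
draw(t,h,300,180,400,280,6,"pics/o3.png");draw(s,h,225,200,335,300,6,"pics/o4.png")
import cv2
a=[cv2.resize(cv2.imread(f"pics/o{i}.png"),(400,300) if i==1 else (400,363 if i==2 else 400)) for i in(1,2,3,4)]
E
```

```text
(no output)
```

View pics/o1.png

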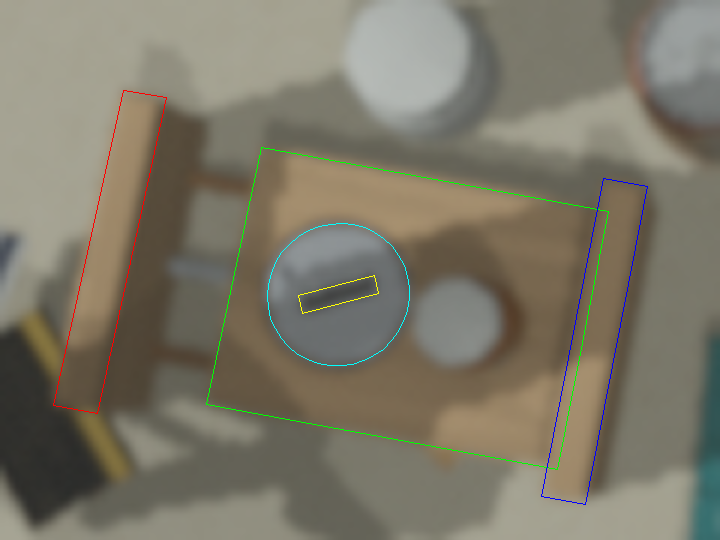

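View pics/o2.png

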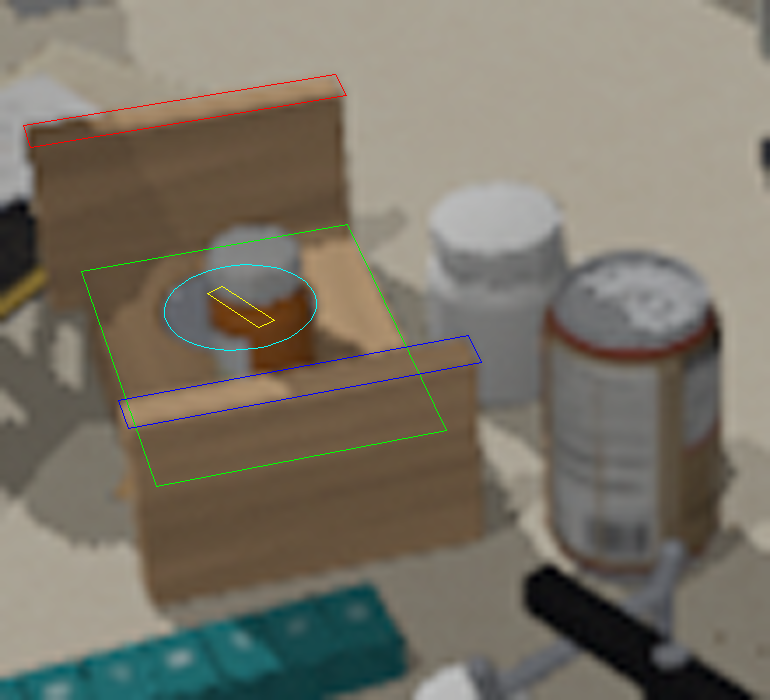

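View pics/o3.png

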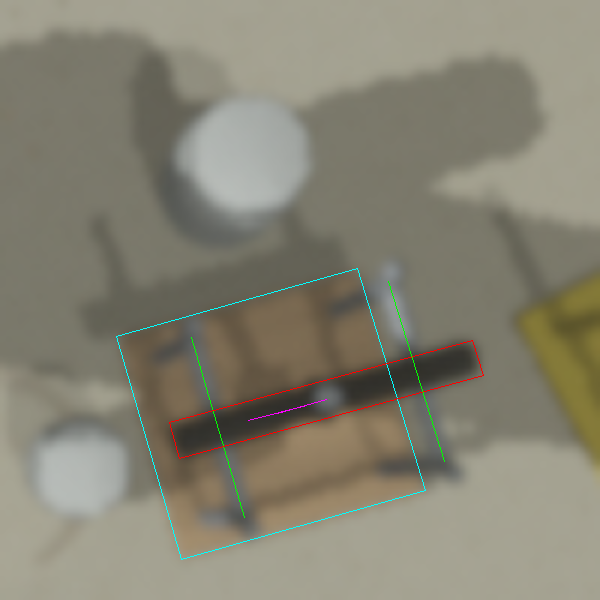

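View pics/o4.png

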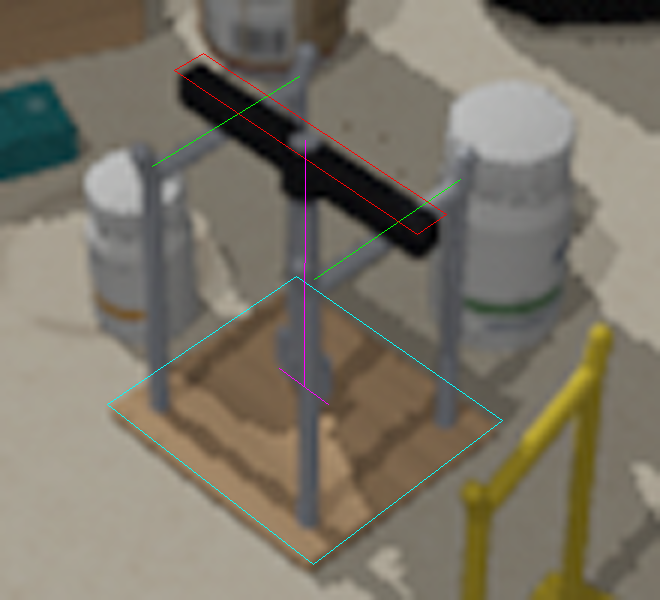

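```bash
cat >> h.py <<'E'
def go(p,zdir=None,flip=False):
    """print units to reach world TCP p with tool z at world angle zdir (deg)"""
    from bench import telemetry
    s=telemetry.get_state();M=R.from_rotvec(s["tool_rot"]).as_matrix()
    u=M.T@(np.array(p)-s["position"])/.04
    tw=0
    a=np.degrees(np.arctan2(M[1,2],M[0,2]))
    if zdir is not None:
        tw=-((zdir-a+180)%360-180)/5
    print("t",round(s["time"],2),"pos",s["position"].round(4),"zang",round(a,2),"xaxis",M[:,0].round(3),"F",s["ft_force"].round(1),"grip",round(s["grip_width"],3),"q",s["joint_positions"].round(2))
    print("units x %.3f y %.3f z %.3f twist %.3f"%(*u,tw))
def bpt(x,y,z,o=(.4104,.1679,-.155)):
    c,s=np.cos(o[2]),np.sin(o[2]);return [o[0]+c*x-s*y,o[1]+s*x+c*y,z]
E
python3 - <<'E'
from h import *
d=load("top0.npz");w=cloud(d)
q=w.reshape(-1,3);r=q[(abs(q[:,0]-.43)<.06)&(q[:,1]>.265)&(q[:,1]<.40)]
print(np.percentile(r[:,2],[50,90,99,100]))
print(bpt(0,.13,.21));go(bpt(0,.13,.20),81.1)
E
```

```text
[0.00169117 0.00469684 0.08172514 0.08827356]
[np.float64(0.4304694129078486), np.float64(0.2963414990006512), 0.21]
t 0.1 pos [0.2462 0.601  0.2216] zang 67.73 xaxis [-0.001 -0.002 -1.   ] F [-0.5 -0.2  0.3] grip 1.0 q [-1.17  0.32 -0.07  1.45  0.02  1.37 -0.06]
units x 0.550 y -7.149 z -5.303 twist -2.674
```

Candidates in the top picture:
- **Hanger:** the grey-railed one at (349,247) or the yellow one at (415,240). The description rules out yellow, so I choose grey.
- **Driver:** the black T-bar at (352,244). The only other tool is the orange-handled one in the scene picture at (515,250). I choose the T-bar on the grey hanger.
- **Loose panel:** the left panel at (166,238), with its bolt and dowels visible. The right one at (245,250) is already fitted.
- **Cam:** the disc at (201,244). The amber bottle's round cap at (222,248) could be mistaken for it.

The close crops above confirm these choices: slot and dot on the disc, shaft and blade under the black bar.

```bash
python3 -m creep '[{"fingers":0,"x":0.5,"y":-7.15,"z":-5.3,"twist":-2.67},{"fingers":0,"x":0.5,"y":-7.15,"z":-5.3,"twist":-2.67},{"fingers":0,"x":0.5,"y":-7.15,"z":-5.3,"twist":-2.67},{"fingers":0,"x":0.5,"y":-7.15,"z":-5.3,"twist":-2.67},{"fingers":0,"x":0.5,"y":-7.15,"z":-5.3,"twist":-2.67},{"fingers":0,"x":0.5,"y":-7.15,"z":-5.3,"twist":-2.67},{"fingers":0,"x":0.5,"y":-7.15,"z":-5.3,"twist":-2.67},{"fingers":0,"x":0.5,"y":-7.15,"z":-5.3,"twist":-2.67},{"fingers":0,"x":0.5,"y":-7.15,"z":-5.3,"twist":-2.67},{"fingers":0,"x":0.5,"y":-7.15,"z":-5.3,"twist":-2.67},{"fingers":0,"x":0.5,"y":-7.15,"z":-5.3,"twist":-2.67},{"fingers":0,"x":0.5,"y":-7.15,"z":-5.3,"twist":-2.67},{"fingers":0,"x":0.5,"y":-7.15,"z":-5.3,"twist":-2.67}]' 20
python3 - <<'E'
from h import *
go(bpt(0,.13,.05),81.1)
E
```

```text
time: 1.18
position: [0.4297, 0.2984, 0.2024]
tool_rot: [-1.095, 1.278, 1.096]
ft_force: [0.9, 0.2, -0.2]
grip_width: 0.093
t 1.18 pos [0.4297 0.2984 0.2024] zang 81.23 xaxis [-0.  0. -1.] F [ 0.9  0.2 -0.2] grip 0.093 q [-0.77  0.06  0.12  1.8  -0.01  1.28  0.77]
units x 3.810 y -0.029 z -0.049 twist 0.026
```

```bash
python3 -m creep '[{"fingers":0,"x":1,"y":0,"z":0,"twist":0},{"fingers":0,"x":2,"y":0,"z":0,"twist":0},{"fingers":0,"x":3,"y":0,"z":0,"twist":0},{"fingers":0,"x":3.8,"y":0,"z":0,"twist":0},{"fingers":0,"x":3.8,"y":0,"z":0,"twist":0},{"fingers":0,"x":3.8,"y":0,"z":0,"twist":0}]'
python3 - <<'E'
from h import *
d=snap("top","1");crop(d,145,180,265,285,6,"pics/t1.png")
d=snap("scene","1");crop(d,130,100,290,230,5,"pics/s1.png")
go(bpt(0,.083,.05),81.1)
E
```

```text
time: 1.68
position: [0.4289, 0.2972, 0.0495]
tool_rot: [-1.096, 1.282, 1.096]
ft_force: [-0.2, 0.8, 1.3]
grip_width: 0.001
t 1.78 pos [0.4318 0.2987 0.0527] zang 81.15 xaxis [ 0.003  0.002 -1.   ] F [ 0.6 -0.9  0.4] grip 0.003 q [-0.76  0.21  0.12  1.96 -0.03  0.98  0.79]
units x 0.065 y 0.024 z -1.239 twist 0.010
```

View pics/s1.png

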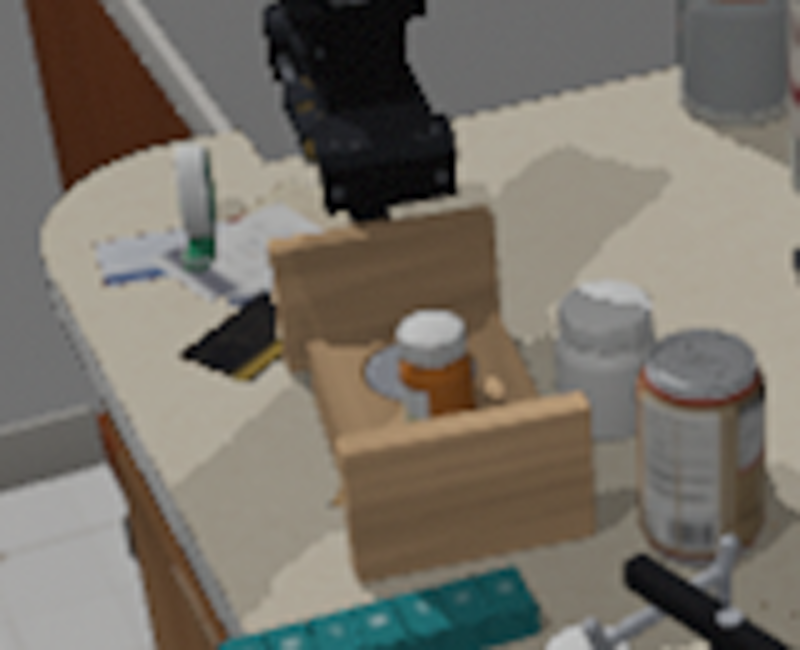

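The gripper stands behind the panel's middle at crop (385,190), clear of everything. I'll push in stages and read the force after each.

```bash
python3 -m creep '[{"fingers":0,"z":-0.25},{"fingers":0,"z":-0.5},{"fingers":0,"z":-0.7},{"fingers":0,"z":-0.85},{"fingers":0,"z":-1.0},{"fingers":0,"z":-1.0}]'; python3 -m creep '[{"fingers":0,"z":-0.06},{"fingers":0,"z":-0.12},{"fingers":0,"z":-0.15},{"fingers":0,"z":-0.15}]'
python3 - <<'E'
from h import *
go(bpt(0,.083,.05),81.1)
E
```

```text
t 1.78 pos [0.4318 0.2987 0.0527] zang 81.15 xaxis [ 0.003  0.002 -1.   ] F [ 0.6 -0.9  0.4] grip 0.003 q [-0.76  0.21  0.12  1.96 -0.03  0.98  0.79]
units x 0.065 y 0.024 z -1.239 twist 0.010$[0]: bad value
$[0]: bad value
```

```bash
python3 -m creep '[{"fingers":0,"x":0,"y":0,"z":-0.25,"twist":0},{"fingers":0,"x":0,"y":0,"z":-0.5,"twist":0},{"fingers":0,"x":0,"y":0,"z":-0.7,"twist":0},{"fingers":0,"x":0,"y":0,"z":-0.85,"twist":0},{"fingers":0,"x":0,"y":0,"z":-1,"twist":0},{"fingers":0,"x":0,"y":0,"z":-1,"twist":0}]'; python3 -m creep '[{"fingers":0,"x":0,"y":0,"z":-0.06,"twist":0},{"fingers":0,"x":0,"y":0,"z":-0.12,"twist":0},{"fingers":0,"x":0,"y":0,"z":-0.15,"twist":0},{"fingers":0,"x":0,"y":0,"z":-0.15,"twist":0}]'
python3 - <<'E'
from h import *
go(bpt(0,.083,.05),81.1)
E
```

```text
time: 2.28
position: [0.4251, 0.2562, 0.0514]
tool_rot: [-1.093, 1.278, 1.092]
ft_force: [-0.0, 0.9, 0.0]
grip_width: 0.01
time: 2.62
position: [0.4237, 0.2514, 0.0506]
tool_rot: [-1.094, 1.279, 1.094]
ft_force: [2.0, 2.0, 1.3]
grip_width: 0.005
t 2.62 pos [0.4237 0.2514 0.0506] zang 81.07 xaxis [ 0.  0. -1.] F [2.  2.  1.3] grip 0.005 q [-0.72  0.15  0.14  2.03 -0.03  0.96  0.85]
units x 0.014 y 0.006 z -0.038 twist -0.006
```

```bash
for i in 1 2; do python3 -m creep '[{"fingers":0,"x":0,"y":0,"z":-0.05,"twist":0},{"fingers":0,"x":0,"y":0,"z":-0.1,"twist":0},{"fingers":0,"x":0,"y":0,"z":-0.1,"twist":0}]' | grep -E 'pos|force'; done
python3 - <<'E'
from h import *
d=snap("top","2");crop(d,145,180,265,285,6,"pics/t2.png")
E
```

```text
position: [0.4231, 0.2477, 0.0506]
ft_force: [2.3, 2.9, 0.7]
position: [0.423, 0.2472, 0.0509]
ft_force: [3.9, 11.3, -4.1]
```

View pics/t2.png

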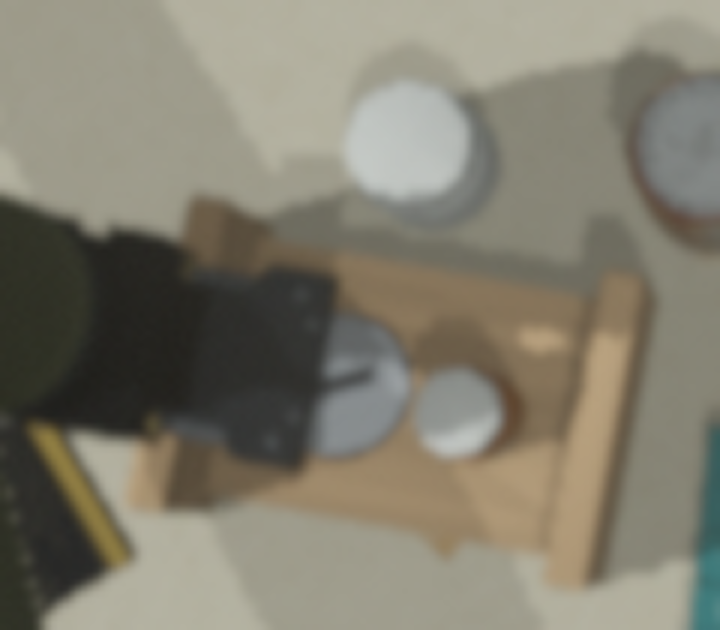

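The force rose to 12 N and the panel stopped, so the bolt head has seated. Backing off now, then up and over to the driver.

```bash
python3 -m creep '[{"fingers":0,"x":0,"y":0,"z":0.4,"twist":0},{"fingers":0,"x":0,"y":0,"z":0.8,"twist":0},{"fingers":0.2,"x":-1,"y":0,"z":0.8,"twist":0},{"fingers":0.4,"x":-2,"y":0,"z":0.8,"twist":0},{"fingers":0.5,"x":-3,"y":0,"z":0.8,"twist":0},{"fingers":0.5,"x":-4,"y":0,"z":0.8,"twist":0},{"fingers":0.5,"x":-4.7,"y":0,"z":0.8,"twist":0},{"fingers":0.5,"x":-4.7,"y":0,"z":0.8,"twist":0}]'
python3 - <<'E'
from h import *
go([.46,.05,.24],45);go([.4093,-.2008,.24],16.6)
E
```

```text
time: 3.83
position: [0.4296, 0.2774, 0.245]
tool_rot: [-1.093, 1.269, 1.092]
ft_force: [0.6, 0.9, -0.2]
grip_width: 0.375
t 3.83 pos [0.4296 0.2774 0.245 ] zang 81.1 xaxis [ 0.007  0.005 -1.   ] F [ 0.6  0.9 -0.2] grip 0.375 q [-0.76  0.01  0.13  1.77 -0.    1.36  0.79]
units x 0.100 y -1.629 z -5.500 twist 7.219
t 3.83 pos [0.4296 0.2774 0.245 ] zang 81.1 xaxis [ 0.007  0.005 -1.   ] F [ 0.6  0.9 -0.2] grip 0.375 q [-0.76  0.01  0.13  1.77 -0.    1.36  0.79]
units x 0.059 y -1.348 z -11.890 twist 12.899
```

```bash
python3 -m creep '[{"fingers":0.5,"x":0,"y":-0.5,"z":-0.9,"twist":1.1},{"fingers":0.5,"x":0,"y":-0.9,"z":-1.8,"twist":2.2},{"fingers":0.5,"x":0,"y":-1.3,"z":-2.7,"twist":3.3},{"fingers":0.5,"x":0,"y":-1.6,"z":-3.6,"twist":4.4},{"fingers":0.5,"x":0,"y":-1.7,"z":-4.5,"twist":5.5},{"fingers":0.5,"x":0,"y":-1.7,"z":-5.4,"twist":6.6},{"fingers":0.5,"x":0,"y":-1.7,"z":-6.3,"twist":7.7},{"fingers":0.5,"x":0,"y":-1.7,"z":-7.2,"twist":8.8},{"fingers":0.5,"x":0,"y":-1.7,"z":-8.1,"twist":9.9},{"fingers":0.5,"x":0,"y":-1.6,"z":-9,"twist":11},{"fingers":0.5,"x":0,"y":-1.5,"z":-9.9,"twist":12},{"fingers":0.5,"x":0,"y":-1.4,"z":-10.8,"twist":12.9},{"fingers":0.5,"x":0,"y":-1.35,"z":-11.9,"twist":12.9},{"fingers":0.5,"x":0,"y":-1.35,"z":-11.9,"twist":12.9},{"fingers":0.5,"x":0,"y":-1.35,"z":-11.9,"twist":12.9},{"fingers":0.5,"x":0,"y":-1.35,"z":-11.9,"twist":12.9}]'
python3 - <<'E'
from h import *
from ov import *
d=snap("top","3");draw(d,board(.4104,.1679,-.155,.005,.26),145,195,265,285,6,"pics/t3.png");s=snap("scene","3");crop(s,205,150,345,300,4,"pics/s3.png")
go([.4093,-.2008,.116],16.6)
E
```

```text
time: 5.17
position: [0.4066, -0.2026, 0.2378]
tool_rot: [-0.226, 1.561, 0.228]
ft_force: [0.0, -0.5, 0.2]
grip_width: 0.5
t 5.27 pos [ 0.4071 -0.2017  0.238 ] zang 16.74 xaxis [-0.002  0.    -1.   ] F [-0.1 -0.3  0.1] grip 0.5 q [-0.28 -0.16  0.62  1.9   0.09  1.37  0.61]
units x 3.049 y 0.003 z 0.063 twist 0.028
```

View pics/t3.png

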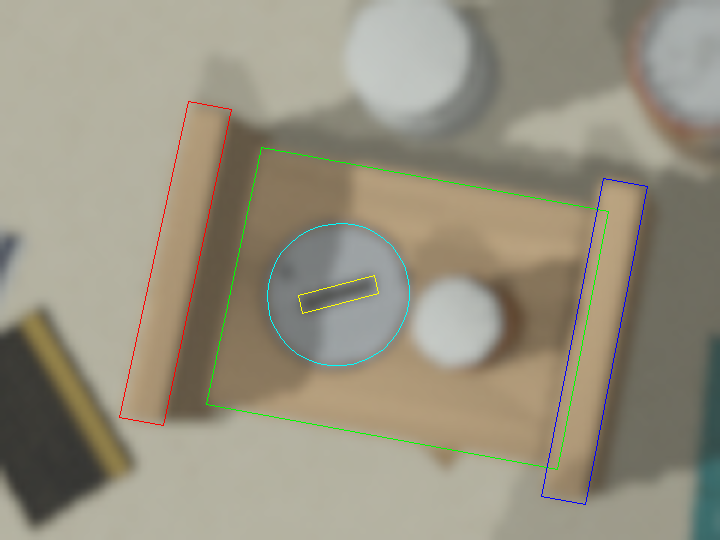

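View pics/s3.png

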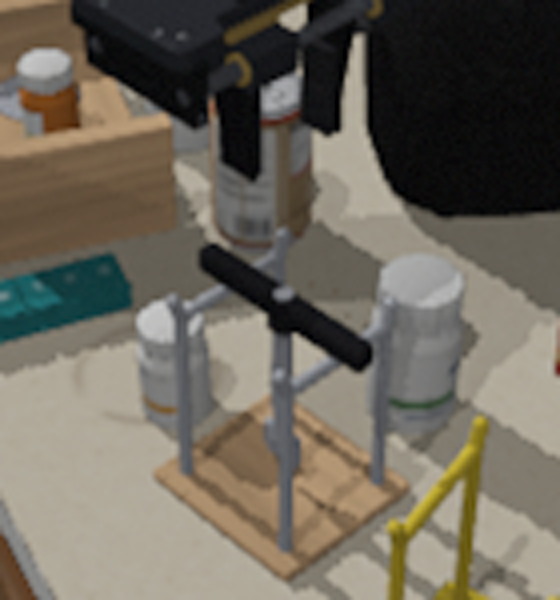

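The panel now sits on the 5 mm overlay, and the fingers straddle the bar. Descending to grip.

```bash
python3 -m creep '[{"fingers":0.5,"x":0.7,"y":0,"z":0.06,"twist":0},{"fingers":0.5,"x":1.4,"y":0,"z":0.06,"twist":0},{"fingers":0.5,"x":2.1,"y":0,"z":0.06,"twist":0},{"fingers":0.5,"x":2.7,"y":0,"z":0.06,"twist":0},{"fingers":0.5,"x":3.05,"y":0,"z":0.06,"twist":0},{"fingers":0.5,"x":3.05,"y":0,"z":0.06,"twist":0},{"fingers":0.5,"x":3.05,"y":0,"z":0.06,"twist":0}]' 20
python3 - <<'E'
from h import *
d=snap("top","4");crop(d,300,180,400,280,6,"pics/t4.png");s=snap("scene","4");crop(s,225,200,335,300,6,"pics/s4.png")
go([.4093,-.2008,.116],16.6)
E
```

```text
time: 5.85
position: [0.409, -0.2015, 0.1161]
tool_rot: [-0.229, 1.561, 0.229]
ft_force: [-0.1, -0.5, -0.4]
grip_width: 0.497
t 5.95 pos [ 0.4103 -0.2024  0.1176] zang 16.66 xaxis [ 0.002 -0.    -1.   ] F [ 1.2 -0.1 -0.4] grip 0.501 q [-0.27 -0.03  0.67  2.06  0.02  1.1   0.68]
units x 0.041 y 0.044 z -0.012 twist 0.012
```

View pics/s4.png

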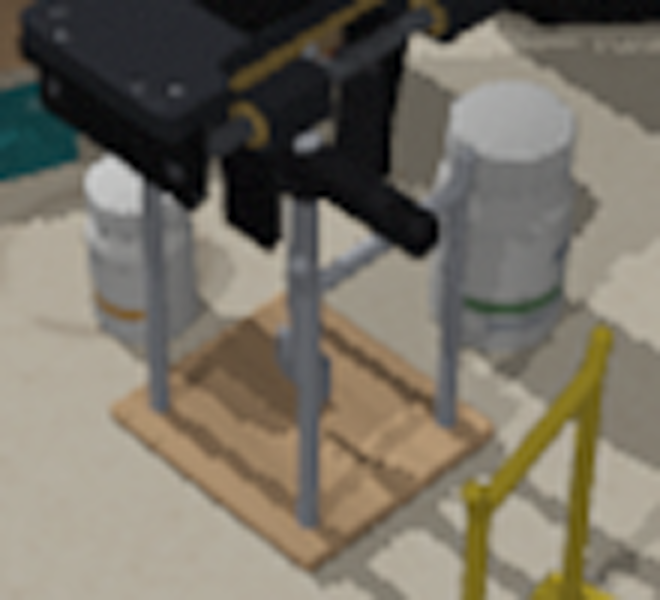

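Fingers are either side of the bar. Closing with 40 N and lifting.

```bash
python3 -m creep '[{"fingers":0.1,"x":0,"y":0,"z":0,"twist":0},{"fingers":0,"x":0,"y":0,"z":0,"twist":0},{"fingers":0,"x":0,"y":0,"z":0,"twist":0},{"fingers":0,"x":0,"y":0,"z":0,"twist":0},{"fingers":0,"x":0,"y":0,"z":0,"twist":0},{"fingers":0,"x":0,"y":0,"z":0,"twist":0},{"fingers":0,"x":0,"y":0,"z":0,"twist":0},{"fingers":0,"x":0,"y":0,"z":0,"twist":0}]' 40; python3 -m creep '[{"fingers":0,"x":-0.3,"y":0,"z":0,"twist":0},{"fingers":0,"x":-0.8,"y":0,"z":0,"twist":0},{"fingers":0,"x":-1.4,"y":0,"z":0,"twist":0},{"fingers":0,"x":-2.1,"y":0,"z":0,"twist":0},{"fingers":0,"x":-2.8,"y":0,"z":0,"twist":0},{"fingers":0,"x":-3.5,"y":0,"z":0,"twist":0},{"fingers":0,"x":-3.8,"y":0,"z":0,"twist":0},{"fingers":0,"x":-3.8,"y":0,"z":0,"twist":0}]'
python3 - <<'E'
from h import *
d=snap("top","5");crop(d,300,180,400,280,6,"pics/t5.png");s=snap("scene","5");crop(s,205,130,345,300,4,"pics/s5.png")
go([.45,0,.27],16.4)
go([.4104,.1679,.23],16.4)
E
```

```text
time: 6.62
position: [0.4093, -0.2028, 0.1167]
tool_rot: [-0.227, 1.558, 0.227]
ft_force: [0.4, -0.0, 2.0]
grip_width: 0.155
time: 7.28
position: [0.4105, -0.2033, 0.2708]
tool_rot: [-0.228, 1.554, 0.226]
ft_force: [1.0, -0.2, -2.0]
grip_width: 0.157
t 7.38 pos [ 0.4087 -0.2026  0.2673] zang 16.58 xaxis [-0.001  0.    -1.   ] F [-0.5 -0.  -3. ] grip 0.156 q [-0.28 -0.17  0.62  1.85  0.1   1.43  0.6 ]
units x -0.066 y 4.560 z 2.435 twist 0.035
t 7.38 pos [ 0.4087 -0.2026  0.2673] zang 16.58 xaxis [-0.001  0.    -1.   ] F [-0.5 -0.  -3. ] grip 0.156 q [-0.28 -0.17  0.62  1.85  0.1   1.43  0.6 ]
units x 0.937 y 8.865 z 2.685 twist 0.035
```

View pics/s5.png

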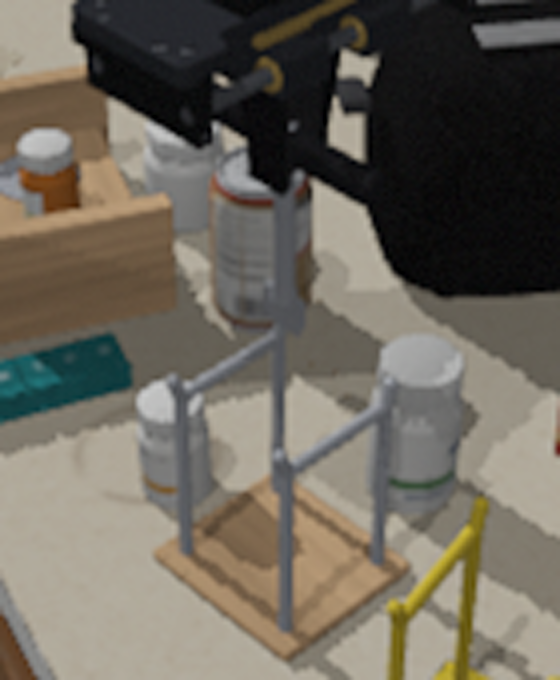

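The driver came clear of the rails, held upright with its blade at crop (288,315). Carrying it over to the cam.

```bash
python3 -m creep '[{"fingers":0,"x":0,"y":0.6,"z":0.4,"twist":0},{"fingers":0,"x":0,"y":1.4,"z":0.9,"twist":0},{"fingers":0,"x":0,"y":2.2,"z":1.4,"twist":0},{"fingers":0,"x":0,"y":3.0,"z":1.9,"twist":0},{"fingers":0,"x":0,"y":3.8,"z":2.3,"twist":0},{"fingers":0,"x":0,"y":4.6,"z":2.5,"twist":0},{"fingers":0,"x":0,"y":5.4,"z":2.6,"twist":0},{"fingers":0,"x":0,"y":6.2,"z":2.7,"twist":0},{"fingers":0,"x":0,"y":7.0,"z":2.7,"twist":0},{"fingers":0,"x":0,"y":7.8,"z":2.7,"twist":0},{"fingers":0,"x":0,"y":8.5,"z":2.7,"twist":0},{"fingers":0,"x":0,"y":8.87,"z":2.69,"twist":0.03},{"fingers":0,"x":0,"y":8.87,"z":2.69,"twist":0.03},{"fingers":0,"x":0,"y":8.87,"z":2.69,"twist":0.03},{"fingers":0,"x":0,"y":8.87,"z":2.69,"twist":0.03}]'
python3 - <<'E'
from h import *
go([.4104,.1679,.18],16.4)
E
```

```text
time: 8.63
position: [0.4108, 0.1664, 0.267]
tool_rot: [-0.225, 1.562, 0.223]
ft_force: [-0.1, -0.1, -0.6]
grip_width: 0.157
t 8.63 pos [0.4108 0.1664 0.267 ] zang 16.34 xaxis [-0.002 -0.002 -1.   ] F [-0.1 -0.1 -0.6] grip 0.157 q [-0.6  -0.14  0.14  1.86  0.02  1.42 -0.18]
units x 2.174 y 0.041 z 0.006 twist -0.011
```

Lowering to TCP z 0.155, which puts the tip about 18 mm above the cam, then looking.

```bash
python3 -m creep '[{"fingers":0,"x":0.7,"y":0.02,"z":0,"twist":0},{"fingers":0,"x":1.4,"y":0.04,"z":0,"twist":0},{"fingers":0,"x":2.1,"y":0.04,"z":0,"twist":0},{"fingers":0,"x":2.6,"y":0.04,"z":0,"twist":0},{"fingers":0,"x":2.8,"y":0.04,"z":0,"twist":0},{"fingers":0,"x":2.8,"y":0.04,"z":0,"twist":0},{"fingers":0,"x":2.8,"y":0.04,"z":0,"twist":0}]'
python3 - <<'E'
from ov import *
go([.4104,.1679,.126],16.4)
from bench import telemetry
p=telemetry.get_state()["position"];
L=board(.4104,.1679,-.155,.005,.26)+drv(p[0],p[1],np.radians(16.4),p[2]-.093)
d=snap("top","6");draw(d,L,145,195,265,285,6,"pics/t6.png");s=snap("scene","6");draw(s,L,170,90,290,220,6,"pics/s6.png");crop(s,170,90,290,220,6,"pics/s6c.png")
E
```

```text
time: 9.22
position: [0.4111, 0.1688, 0.157]
tool_rot: [-0.224, 1.559, 0.224]
ft_force: [0.1, 0.4, -0.5]
grip_width: 0.157
t 9.22 pos [0.4111 0.1688 0.157 ] zang 16.33 xaxis [ 0. -0. -1.] F [ 0.1  0.4 -0.5] grip 0.157 q [-0.59 -0.08  0.14  2.03  0.01  1.19 -0.17]
units x 0.774 y -0.017 z -0.024 twist -0.013
```

View pics/s6.png

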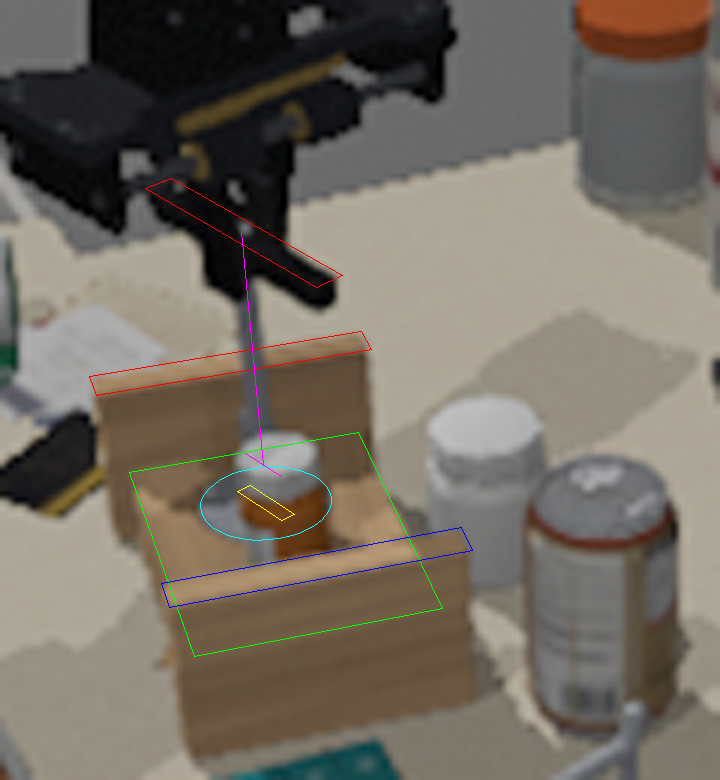

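View pics/t6.png

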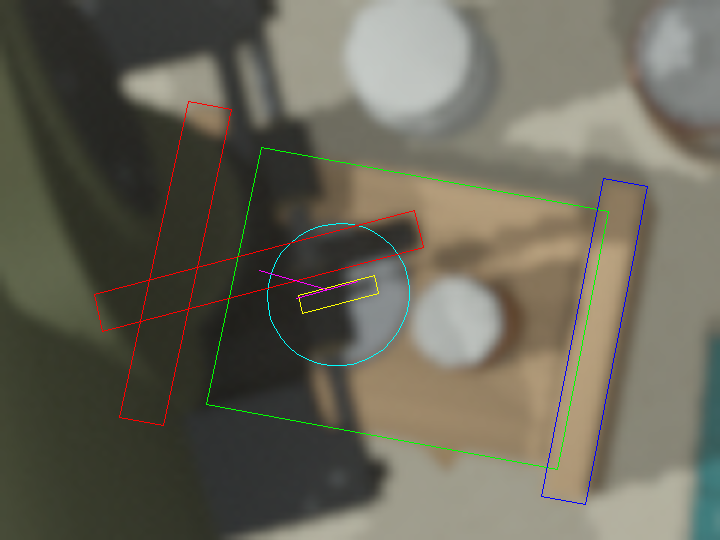

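View pics/s6c.png

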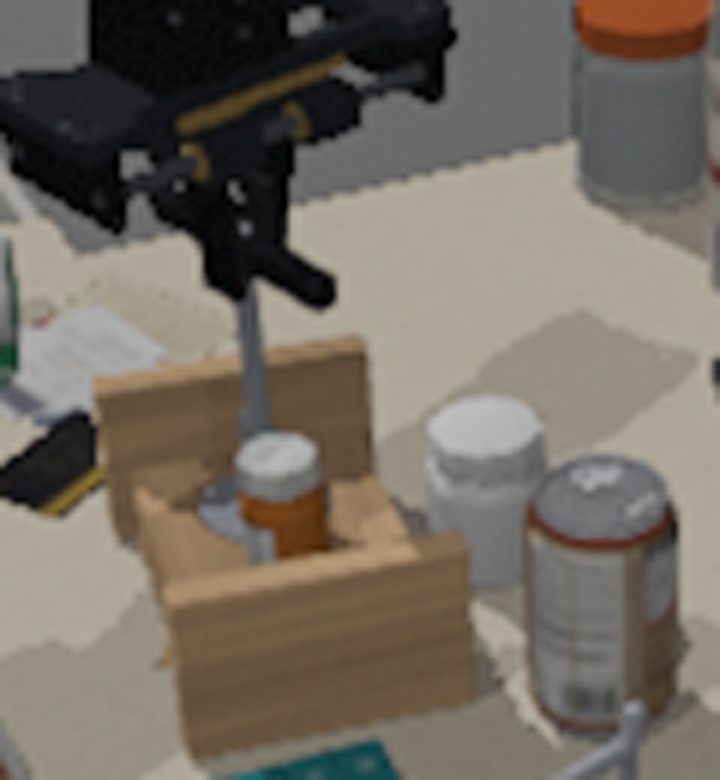

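Run:
```python
from ov import *
d=load("top6.npz");crop(d,185,218,230,252,16,"pics/t6z.png")
s=load("scene6.npz");crop(s,195,110,245,185,10,"pics/s6z.png")
```

```text
(no output)
```

View pics/t6z.png

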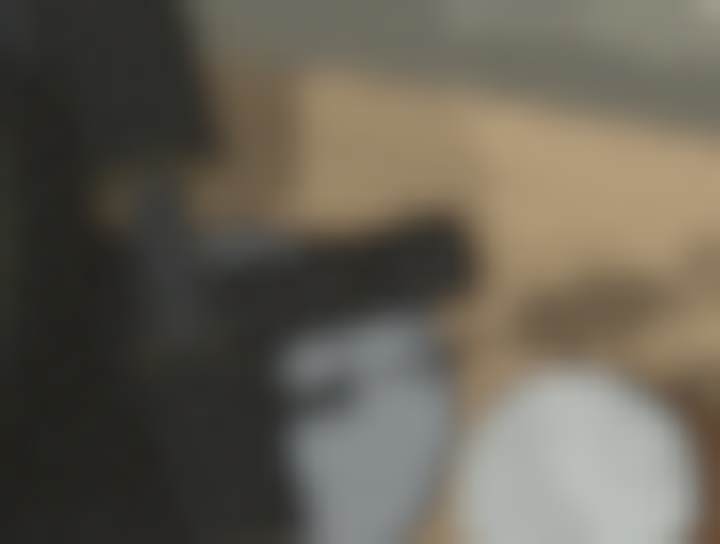

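```bash
python3 -m creep '[{"fingers":0,"x":0.2,"y":-0.03,"z":-0.02,"twist":0},{"fingers":0,"x":0.4,"y":-0.03,"z":-0.02,"twist":0},{"fingers":0,"x":0.5,"y":-0.03,"z":-0.02,"twist":0},{"fingers":0,"x":0.57,"y":-0.03,"z":-0.02,"twist":0},{"fingers":0,"x":0.57,"y":-0.03,"z":-0.02,"twist":0}]'; python3 -m creep '[{"fingers":0,"x":0.05,"y":0,"z":0,"twist":0},{"fingers":0,"x":0.1,"y":0,"z":0,"twist":0},{"fingers":0,"x":0.1,"y":0,"z":0,"twist":0}]'
python3 - <<'E'
from h import *
go([.4104,.1679,.126],16.4)
E
```

```text
time: 9.73
position: [0.4096, 0.1679, 0.1329]
tool_rot: [-0.226, 1.56, 0.225]
ft_force: [-0.3, -0.6, -1.3]
grip_width: 0.158
time: 9.98
position: [0.41, 0.1681, 0.1295]
tool_rot: [-0.225, 1.559, 0.225]
ft_force: [-0.4, -0.3, -1.8]
grip_width: 0.159
t 9.98 pos [0.41   0.1681 0.1295] zang 16.43 xaxis [-0. -0. -1.] F [-0.4 -0.3 -1.8] grip 0.159 q [-0.59 -0.05  0.14  2.06  0.01  1.13 -0.17]
units x 0.087 y -0.008 z 0.008 twist 0.006
```

No contact force, and the tip is 7 mm below the cam's face, so the blade is in the slot. Down 2 mm more, then turning.

```bash
python3 -m creep '[{"fingers":0,"x":0.05,"y":0,"z":0,"twist":0},{"fingers":0,"x":0.05,"y":0,"z":0,"twist":0.6},{"fingers":0,"x":0.05,"y":0,"z":0,"twist":1.2},{"fingers":0,"x":0.05,"y":0,"z":0,"twist":1.8},{"fingers":0,"x":0.05,"y":0,"z":0,"twist":2.4},{"fingers":0,"x":0.05,"y":0,"z":0,"twist":3},{"fingers":0,"x":0.05,"y":0,"z":0,"twist":3.6},{"fingers":0,"x":0.05,"y":0,"z":0,"twist":4.2},{"fingers":0,"x":0.05,"y":0,"z":0,"twist":4.8},{"fingers":0,"x":0.05,"y":0,"z":0,"twist":5.4},{"fingers":0,"x":0.05,"y":0,"z":0,"twist":6},{"fingers":0,"x":0.05,"y":0,"z":0,"twist":6}]'
python3 - <<'E'
from h import *
from bench import telemetry
print(telemetry.get_state()["torque"])
go([.4104,.1679,.128],-57)
d=snap("top","7");crop(d,145,195,265,285,6,"pics/t7.png")
E
```

```text
time: 10.98
position: [0.4099, 0.1683, 0.1277]
tool_rot: [0.187, 1.563, -0.187]
ft_force: [-0.3, 0.1, -0.6]
grip_width: 0.156
[-0.03906448  0.2295736   0.00820165]
t 10.98 pos [0.4099 0.1683 0.1277] zang -13.64 xaxis [-0.  0. -1.] F [-0.3  0.1 -0.6] grip 0.156 q [-0.58 -0.05  0.13  2.06  0.01  1.13 -0.69]
units x -0.007 y -0.006 z 0.014 twist 8.673
```

View pics/t7.png

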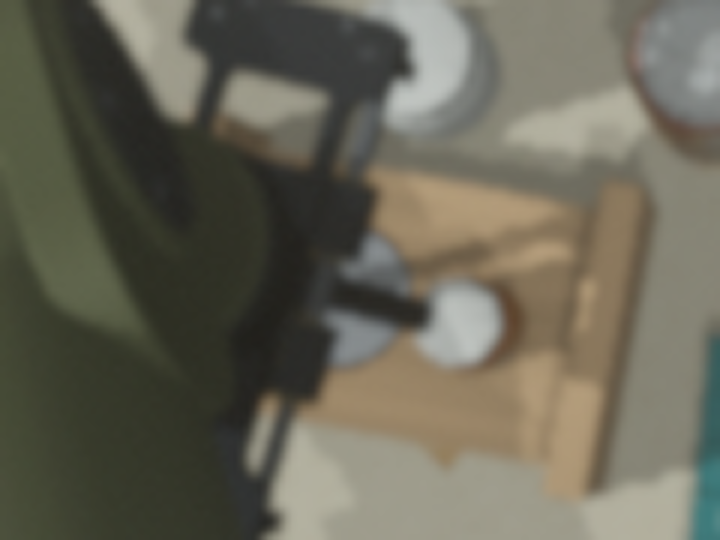

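```bash
python3 -m creep '[{"fingers":0,"x":0,"y":0,"z":0,"twist":0.6},{"fingers":0,"x":0,"y":0,"z":0,"twist":1.2},{"fingers":0,"x":0,"y":0,"z":0,"twist":1.8},{"fingers":0,"x":0,"y":0,"z":0,"twist":2.4},{"fingers":0,"x":0,"y":0,"z":0,"twist":3},{"fingers":0,"x":0,"y":0,"z":0,"twist":3.6},{"fingers":0,"x":0,"y":0,"z":0,"twist":4.2},{"fingers":0,"x":0,"y":0,"z":0,"twist":4.8},{"fingers":0,"x":0,"y":0,"z":0,"twist":5.4},{"fingers":0,"x":0,"y":0,"z":0,"twist":6}]'
python3 - <<'E'
from h import *
from bench import telemetry
print(telemetry.get_state()["torque"])
go([.4104,.1679,.128],-57)
E
python3 -m creep '[{"fingers":0,"x":0,"y":0,"z":0,"twist":0.6},{"fingers":0,"x":0,"y":0,"z":0,"twist":1.2},{"fingers":0,"x":0,"y":0,"z":0,"twist":1.8},{"fingers":0,"x":0,"y":0,"z":0,"twist":2.4},{"fingers":0,"x":0,"y":0,"z":0,"twist":2.7},{"fingers":0,"x":0,"y":0,"z":0,"twist":2.7}]'
python3 - <<'E'
from h import *
from bench import telemetry
print(telemetry.get_state()["torque"])
go([.4104,.1679,.128],-57)
from ov import *
L=board(.4104,.1679,-.155,.0,1.4)
d=snap("top","8");draw(d,L,145,195,265,285,6,"pics/t8.png");s=snap("scene","8");draw(s,L,170,90,290,220,6,"pics/s8.png")
E
```

```text
time: 11.87
position: [0.4097, 0.1686, 0.1277]
tool_rot: [0.594, 1.489, -0.594]
ft_force: [-1.9, 0.5, -1.2]
grip_width: 0.157
[0.16269704 0.51914617 0.34060042]
t 11.87 pos [0.4097 0.1686 0.1277] zang -43.54 xaxis [-0.001  0.    -1.   ] F [-1.9  0.5 -1.2] grip 0.157 q [-0.57 -0.05  0.11  2.06  0.01  1.13 -1.22]
units x -0.007 y -0.000 z 0.025 twist 2.691
time: 12.37
position: [0.4099, 0.1685, 0.1277]
tool_rot: [0.776, 1.429, -0.775]
ft_force: [-1.3, 0.8, -1.2]
grip_width: 0.153
[ 0.2572845   0.36969262 -0.00801413]
t 12.37 pos [0.4099 0.1685 0.1277] zang -57.02 xaxis [-0.     0.001 -1.   ] F [-1.3  0.8 -1.2] grip 0.153 q [-0.56 -0.05  0.11  2.06  0.01  1.13 -1.45]
units x -0.007 y 0.002 z 0.020 twist -0.004
```

View pics/s8.png

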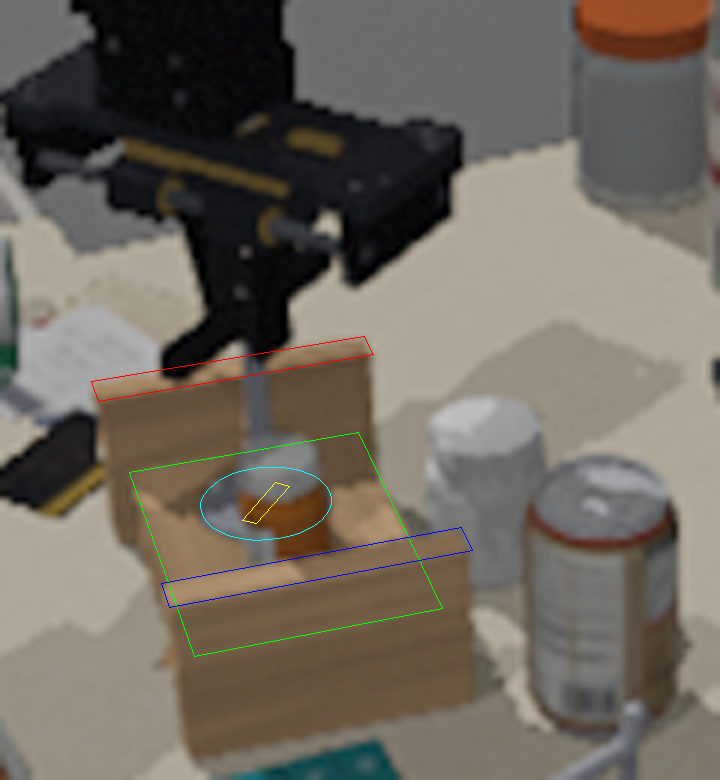

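View pics/t8.png

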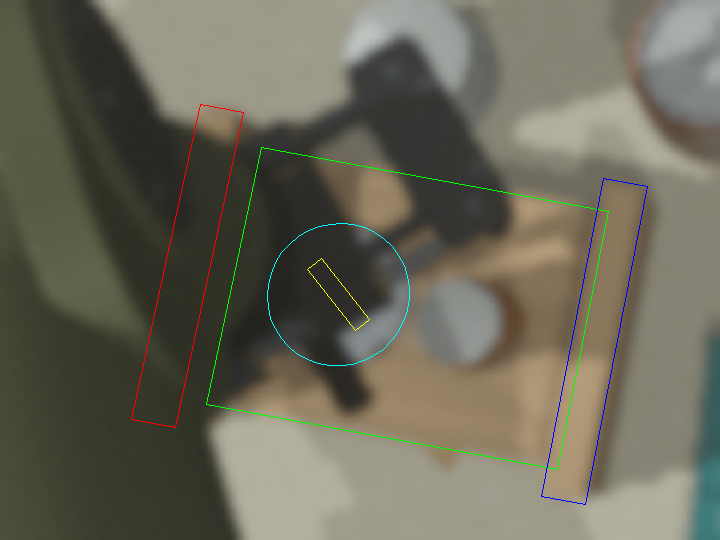

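```bash
for i in 1 2; do python3 -m creep '[{"fingers":0,"x":0,"y":0,"z":0,"twist":0.4},{"fingers":0,"x":0,"y":0,"z":0,"twist":0.8},{"fingers":0,"x":0,"y":0,"z":0,"twist":0.8}]' >/dev/null
python3 - <<'E'
from h import *
from bench import telemetry
print(telemetry.get_state()["torque"])
go([.4104,.1679,.128],-57)
E
done
```

```text
[0.35860583 0.51670041 0.05038925]
t 12.72 pos [0.4099 0.1685 0.1277] zang -61.04 xaxis [-0.  0. -1.] F [-1.9  0.5 -1.1] grip 0.156 q [-0.56 -0.05  0.11  2.06  0.01  1.13 -1.52]
units x -0.007 y 0.004 z 0.018 twist -0.808
[0.44574925 0.50847845 0.13625083]
t 12.97 pos [0.41   0.1685 0.1277] zang -65.0 xaxis [-0.  0. -1.] F [-1.5  1.7 -1.7] grip 0.153 q [-0.56 -0.05  0.1   2.06  0.01  1.13 -1.59]
units x -0.007 y 0.004 z 0.017 twist -1.601
```

```bash
python3 -m creep '[{"fingers":0,"x":0,"y":0,"z":0,"twist":0.4},{"fingers":0,"x":0,"y":0,"z":0,"twist":0.8},{"fingers":0,"x":0,"y":0,"z":0,"twist":0.8}]' >/dev/null
python3 - <<'E'
from h import *
from bench import telemetry
print(telemetry.get_state()["torque"])
go([.4104,.1679,.23],-57)
E
```

```text
[0.4843126  0.50911    0.49186676]
t 13.22 pos [0.41   0.1685 0.1277] zang -68.92 xaxis [ 0.  0. -1.] F [-1.8  2.  -1.7] grip 0.157 q [-0.55 -0.05  0.1   2.06  0.01  1.13 -1.66]
units x -2.556 y 0.004 z 0.017 twist -2.384
```

The torque jumped to 0.49 N m, so the cam is on its stop. Relaxing 6° within the slot's play, then lifting out to inspect.

```bash
python3 -m creep '[{"fingers":0,"x":0,"y":0,"z":0,"twist":-0.6},{"fingers":0,"x":0,"y":0,"z":0,"twist":-1.2},{"fingers":0,"x":-0.2,"y":0,"z":0,"twist":-1.2},{"fingers":0,"x":-0.5,"y":0,"z":0,"twist":-1.2},{"fingers":0,"x":-1,"y":0,"z":0,"twist":-1.2},{"fingers":0,"x":-1.7,"y":0,"z":0,"twist":-1.2},{"fingers":0,"x":-2.5,"y":0,"z":0,"twist":-1.2},{"fingers":0,"x":-3.3,"y":0,"z":0,"twist":-1.2},{"fingers":0,"x":-3.6,"y":0,"z":0,"twist":-1.2},{"fingers":0,"x":-3.6,"y":0,"z":0,"twist":-1.2}]'
python3 - <<'E'
from h import *
go([.46,.03,.27],-20)
go([.4093,-.2028,.27],16.6)
E
```

```text
time: 14.05
position: [0.4123, 0.1685, 0.2757]
tool_rot: [0.862, 1.391, -0.851]
ft_force: [-0.3, -0.2, -1.4]
grip_width: 0.158
t 14.05 pos [0.4123 0.1685 0.2757] zang -63.12 xaxis [ 0.007  0.003 -1.   ] F [-0.3 -0.2 -1.4] grip 0.158 q [-0.56 -0.15  0.1   1.85  0.02  1.43 -1.56]
units x 0.140 y -0.504 z 3.627 twist -8.624
t 14.05 pos [0.4123 0.1685 0.2757] zang -63.12 xaxis [ 0.007  0.003 -1.   ] F [-0.3 -0.2 -1.4] grip 0.158 q [-0.56 -0.15  0.1   1.85  0.02  1.43 -1.56]
units x 0.113 y -4.265 z 8.245 twist -15.944
```

```bash
python3 -m creep '[{"fingers":0,"x":0,"y":0,"z":0.5,"twist":-1},{"fingers":0,"x":0,"y":-0.1,"z":1.2,"twist":-2},{"fingers":0,"x":0,"y":-0.2,"z":1.9,"twist":-3},{"fingers":0,"x":0,"y":-0.3,"z":2.7,"twist":-4},{"fingers":0,"x":0,"y":-0.5,"z":3.5,"twist":-5},{"fingers":0,"x":0,"y":-0.9,"z":4.2,"twist":-6},{"fingers":0,"x":0,"y":-1.4,"z":4.9,"twist":-7},{"fingers":0,"x":0,"y":-1.9,"z":5.6,"twist":-8},{"fingers":0,"x":0,"y":-2.4,"z":6.2,"twist":-9},{"fingers":0,"x":0,"y":-2.9,"z":6.8,"twist":-10},{"fingers":0,"x":0,"y":-3.4,"z":7.3,"twist":-11},{"fingers":0,"x":0,"y":-3.8,"z":7.8,"twist":-12.2},{"fingers":0,"x":0,"y":-4.2,"z":8.2,"twist":-13.4},{"fingers":0,"x":0,"y":-4.27,"z":8.25,"twist":-14.6},{"fingers":0,"x":0,"y":-4.27,"z":8.25,"twist":-15.9},{"fingers":0,"x":0,"y":-4.27,"z":8.25,"twist":-15.9},{"fingers":0,"x":0,"y":-4.27,"z":8.25,"twist":-15.9}]'
python3 - <<'E'
from ov import *
go([.4095,-.2025,.19],16.6)
from bench import telemetry
p=telemetry.get_state()["position"]
L=board(.4104,.1679,-.155,.0,1.5);H=hang(.41,-.2,.3)+drv(p[0],p[1],np.radians(16.6),p[2]-.093)
d=snap("top","9");draw(d,L,145,195,265,285,6,"pics/t9.png");s=snap("scene","9");draw(s,H,205,130,345,300,4,"pics/s9.png");draw(d,H,280,170,400,290,6,"pics/t9h.png")
E
```

```text
time: 15.47
position: [0.4067, -0.2031, 0.2704]
tool_rot: [-0.222, 1.561, 0.223]
ft_force: [-0.0, 0.3, -0.9]
grip_width: 0.161
t 15.47 pos [ 0.4067 -0.2031  0.2704] zang 16.26 xaxis [-0.002  0.    -1.   ] F [-0.   0.3 -0.9] grip 0.161 q [-0.37 -0.19  0.69  1.85  0.12  1.44  0.58]
units x 2.009 y -0.006 z 0.076 twist -0.068
```

View pics/t9.png

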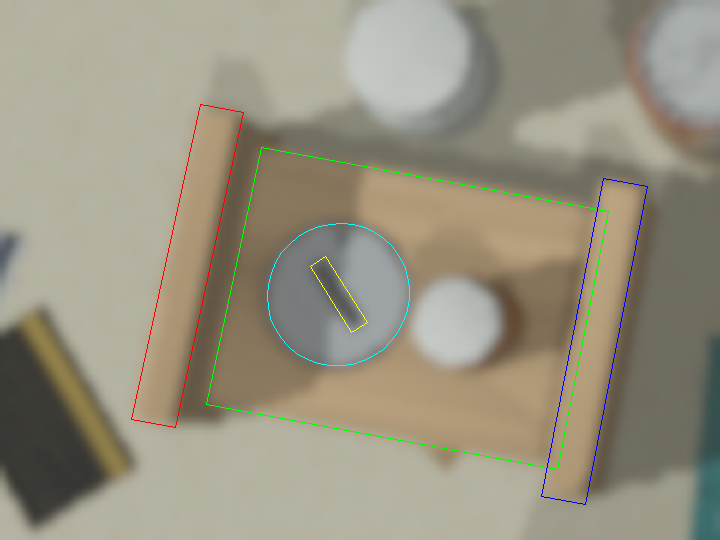

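View pics/s9.png

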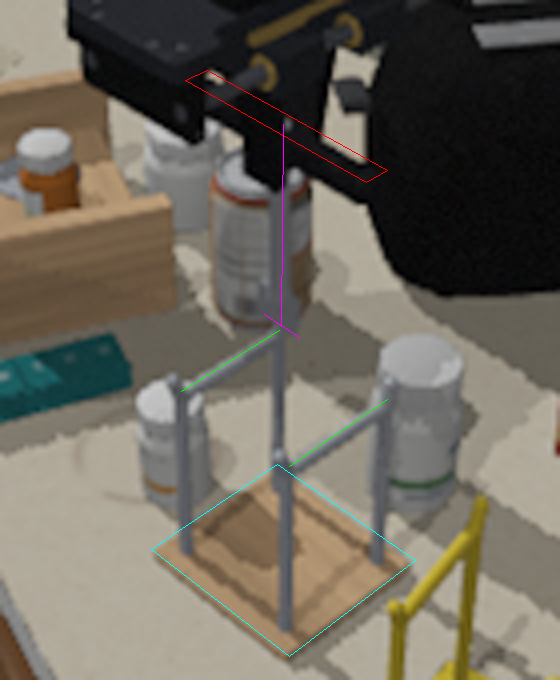

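View pics/t9h.png

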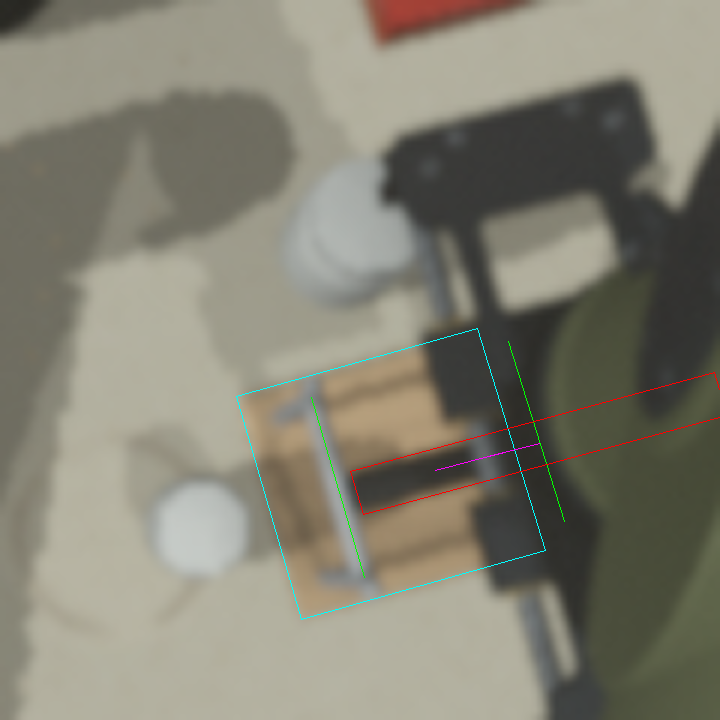

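The cam slot matches the 1.5 rad overlay and the panel matches gap 0. The driver hangs true above the hanger, so I'm lowering it.

```bash
python3 -m creep '[{"fingers":0,"x":0.4,"y":0,"z":0.07,"twist":-0.07},{"fingers":0,"x":1,"y":0,"z":0.07,"twist":-0.07},{"fingers":0,"x":1.7,"y":0,"z":0.07,"twist":-0.07},{"fingers":0,"x":2.4,"y":0,"z":0.07,"twist":-0.07},{"fingers":0,"x":3,"y":0,"z":0.07,"twist":-0.07},{"fingers":0,"x":3.4,"y":0,"z":0.07,"twist":-0.07},{"fingers":0,"x":3.6,"y":0,"z":0.07,"twist":-0.07},{"fingers":0,"x":3.6,"y":0,"z":0.07,"twist":-0.07}]'
python3 - <<'E'
from ov import *
go([.4095,-.2025,.116],16.6)
s=snap("scene","10");crop(s,225,190,335,300,6,"pics/s10.png")
E
```

```text
time: 16.23
position: [0.4087, -0.202, 0.126]
tool_rot: [-0.229, 1.562, 0.23]
ft_force: [-0.6, -0.9, -1.7]
grip_width: 0.155
t 16.23 pos [ 0.4087 -0.202   0.126 ] zang 16.73 xaxis [-0.004  0.    -1.   ] F [-0.6 -0.9 -1.7] grip 0.155 q [-0.36 -0.05  0.76  2.05  0.04  1.13  0.67]
units x 0.250 y -0.019 z 0.017 twist 0.027
```

View pics/s10.png

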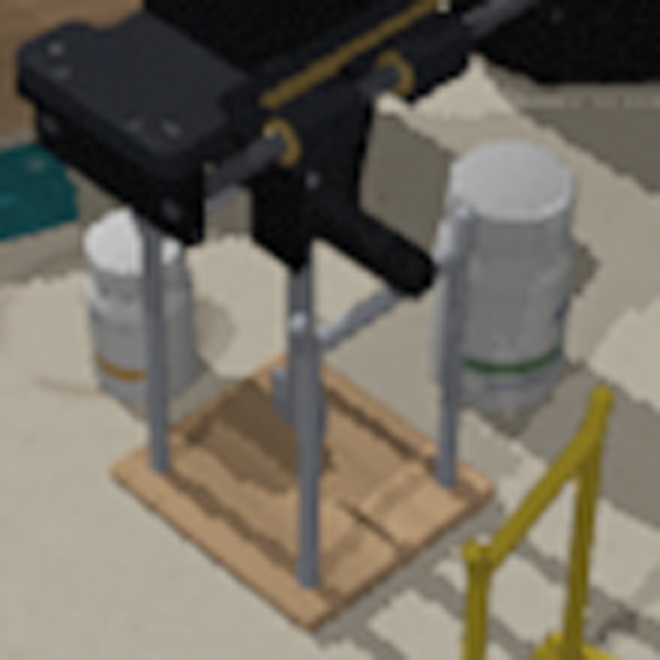

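The bar is between the upturned ends with the blade between the rails. Lowering the last 10 mm gently.

```bash
python3 -m creep '[{"fingers":0,"x":0.1,"y":0,"z":0,"twist":0},{"fingers":0,"x":0.2,"y":0,"z":0,"twist":0},{"fingers":0,"x":0.23,"y":0,"z":0,"twist":0},{"fingers":0,"x":0.23,"y":0,"z":0,"twist":0}]'; python3 -m creep '[{"fingers":0,"x":0.03,"y":0,"z":0,"twist":0},{"fingers":0,"x":0.03,"y":0,"z":0,"twist":0}]'
```

```text
time: 16.62
position: [0.4101, -0.2026, 0.1187]
tool_rot: [-0.23, 1.558, 0.23]
ft_force: [0.8, 0.7, -0.8]
grip_width: 0.161
time: 16.78
position: [0.4101, -0.2026, 0.1175]
tool_rot: [-0.23, 1.558, 0.23]
ft_force: [-0.5, 0.6, -1.9]
grip_width: 0.154
```

```bash
python3 -m creep '[{"fingers":0,"x":0.02,"y":0,"z":0,"twist":0},{"fingers":0,"x":0.04,"y":0,"z":0,"twist":0},{"fingers":0,"x":0.04,"y":0,"z":0,"twist":0}]'
```

```text
time: 17.03
position: [0.4102, -0.2027, 0.1167]
tool_rot: [-0.229, 1.558, 0.23]
ft_force: [-3.2, 1.2, 5.1]
grip_width: 0.155
```

Contact: 5 N upwards. The bar rests on the rails, so I'm opening gently.

```bash
python3 -m creep '[{"fingers":0.2,"x":0,"y":0,"z":0,"twist":0},{"fingers":0.25,"x":0,"y":0,"z":0,"twist":0},{"fingers":0.35,"x":0,"y":0,"z":0,"twist":0},{"fingers":0.45,"x":0,"y":0,"z":0,"twist":0},{"fingers":0.5,"x":0,"y":0,"z":0,"twist":0},{"fingers":0.5,"x":0,"y":0,"z":0,"twist":0},{"fingers":0.5,"x":0,"y":0,"z":0,"twist":0},{"fingers":0.5,"x":-0.3,"y":0,"z":0,"twist":0},{"fingers":0.5,"x":-0.8,"y":0,"z":0,"twist":0},{"fingers":0.5,"x":-1.5,"y":0,"z":0,"twist":0},{"fingers":0.5,"x":-2.3,"y":0,"z":0,"twist":0},{"fingers":0.5,"x":-3.1,"y":0,"z":0,"twist":0},{"fingers":0.5,"x":-3.8,"y":0,"z":0,"twist":0},{"fingers":0.5,"x":-3.8,"y":0,"z":0,"twist":0}]'
python3 - <<'E'
from ov import *
go([.50,-.0,.28],16.6)
s=snap("scene","11");crop(s,225,190,335,300,6,"pics/s11.png")
E
```

```text
time: 18.2
position: [0.4128, -0.2037, 0.2733]
tool_rot: [-0.231, 1.549, 0.227]
ft_force: [0.3, -1.1, 0.1]
grip_width: 0.5
t 18.2 pos [ 0.4128 -0.2037  0.2733] zang 16.77 xaxis [ 0.009 -0.001 -1.   ] F [ 0.3 -1.1  0.1] grip 0.5 q [-0.38 -0.19  0.69  1.84  0.12  1.43  0.58]
units x -0.153 y 4.247 z 3.559 twist 0.034
```

View pics/s11.png

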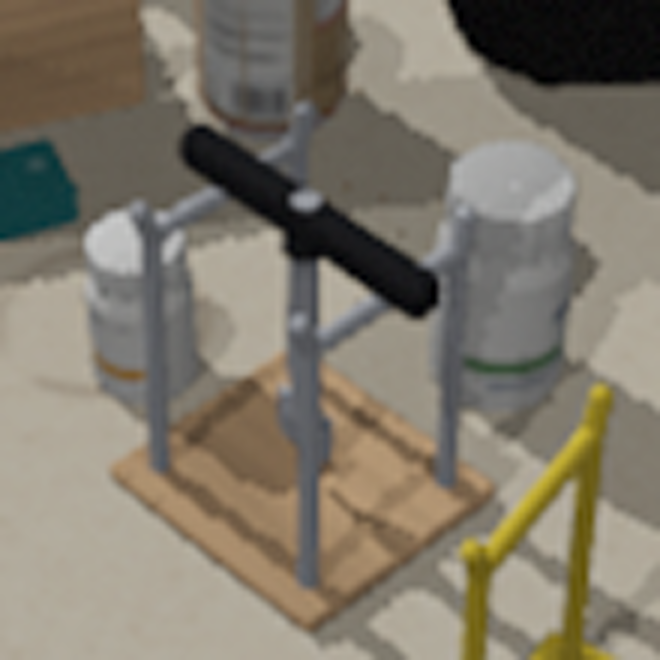

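The driver hangs across both rails, bar from crop (200,145) to (420,290), with the gripper clear. One final look at everything before handing in.

Run:
```python
from ov import *
d=snap("top","12");L=board(.4104,.1679,-.155,.0,1.5)+drv(.4093,-.2008,.29,.023)
draw(d,L,140,170,400,300,3,"pics/t12.png")
s=snap("scene","12");a=load("scene0.npz")
w=cloud(d);w0=cloud(load("top0.npz"))
for n,(u,v) in dict(pd=(222,248),pg=(214,205),can=(263,204),pj=(314,258)).items(): print(n,w0[v,u].round(3),w[v,u].round(3))
```

```text
pd [0.398 0.104 0.112] [0.398 0.104 0.111]
pg [0.505 0.134 0.074] [0.505 0.134 0.074]
can [0.505 0.011 0.113] [0.505 0.011 0.116]
pj [ 0.381 -0.116  0.074] [ 0.381 -0.116  0.072]
```

View pics/t12.png

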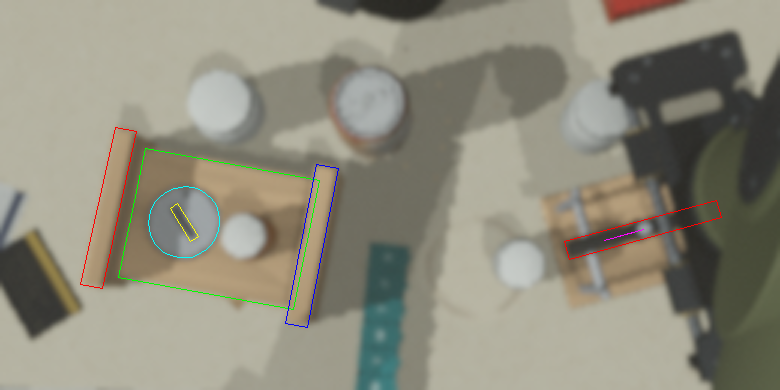

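Panel (108,208) flush, slot (184,222) on the 1.5 rad overlay, driver bar (610,238) where it started across the rails, bottles unmoved.

Run:
```python
from bench import workorder
print(workorder.close_job())
```

```text
the job is handed in; nothing more can be done
None
```

The riser is finished and the job is handed in, at about 18.3 s on the robot's clock. No verdict was reported.

**What I did:**
- I pushed the loose panel in until the force rose to about 12 N, which left a gap of about 5 mm in the picture.
- I turned the cam clockwise with the driver until the torque jumped to 0.49 N m at its stop.
- I hung the driver back on the grey hanger, let go and lifted the gripper about 15 cm clear.

**What the last checks showed:**
- The panel lines up with the gap-0 overlay and the cam slot with the 1.5 rad overlay, both to about 1–2 mm.
- The driver's bar lies across both rails, where it hung at the start.
- pills_d, pills_g, pills_j and the can read unmoved to within 3 mm. pills_a was only checked by eye: it is in place, partly hidden by the arm in the last top view.

**What disagreed:**
- In the scene camera, my overlays sat about 2–4 mm above the real edges, so I relied on the top camera and the contact forces instead.
- When the panel stopped, the finger position suggested a gap of about 1–2 mm, but the picture showed 5 mm. I put this down to my guess at the finger thickness.

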